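# Test the bench earth-leakage trip and reset it

## Robot

A 6-joint arm with a two-finger parallel gripper is mounted at the origin on a cart in front of the work surface, level with it; the furniture and walls round the work are solid. World frame = base frame: x ahead of the robot, y to its left, z up, the work surface at z = 0. Lengths are in mm, angles in rad, forces in N, time in s.
With the tool pointing down it reaches from about 425 to 950 mm from the base axis. Payload 3.5 kg.
Tool frame: the origin (TCP) lies on the centre line of the jaws, within the pads' length; the fingertips stand robot.finger_overhang ahead of it and the grasp point (between the pads) lies 6 mm ahead of it (robot.finger_overhang is the distance from the TCP to the fingertips, in mm); z points along the fingers, y is the line along which they close (so a half turn about z gives the same grasp; the last joint's range is limited). The gripper opens to 85 mm and grips with 20 to 120 N. Pads are 22 mm wide; open, the fingers measure 114 mm over their backs; the gripper's body (76 mm by 85 mm) begins 54 mm behind the grasp point. The pads swing forward as they close: fully open they stand 13 mm farther back than shut.
Start: joints at [1.001, 0.286, 1.577, -0, 1.279, -0.15], TCP at [275.078, 616.391, 256.325] pointing down, gripper open.
Joint ranges: [-2.77, 2.77], [-0.9, 2.22], [0.21, 2.48], [-1.53, 4.67], [0.24, 2.81], [-2.84, 2.84]. Speed limits (rad/s): [2.79, 2.79, 3.14, 3.14, 3.14, 3.14].

## Interface

Orientations are given as a rotation vector (axis times angle).
In Python, from workcell import robot, viewer gives the robot as it stands.
- The arm moves only by the tool move_arm, never from a script. Its argument "rows" is a list of rows, each a list of 4 numbers: the shift along the tool's x, y, z normalised to -1 to 1, where 1 is 10 cm, then the turn about the tool's z normalised to -1 to 1, where 1 is 90 degrees. In form: [[tx, ty, tz, twist], ...]. A call has 1 to 12 rows; each row is the pose to reach, as a shift and turn from the pose commanded when the call began, along the tool's axes at that moment; what a row does not reach only later rows make up. A row lasts 1/12 s, in which the tool goes at most 41.7 mm and 7.16 degrees, less where a joint would pass 70% of its speed; a pose out of reach is approached as far as the arm can. A call with a number of a shift or a turn outside -1 to 1 is refused whole. A call with a gripper value outside its range is refused whole. "claw" is the opening, from -1 (shut) to 1 (fully open), set as the call begins (left out, the last holds). The fingers move at their own pace and stop on an object; the grip force is fixed at half the most. Time passes only in rows, so rows that repeat a pose let the fingers close. It gives the time, the measured TCP pose, the force, the opening and the grip force at its end, in the units of the state.
- robot.read_state(): the state, without advancing time (a new reading comes with each control period).
- viewer.capture(name): name is "side" or "top"; returns (picture, depth): 400x640x3 uint8, red, green, blue; 400x640 float32, mm along the optical axis (not along the pixel's ray), 0 where there is no reading.
- viewer.camera_info(name): a dict with "mtx" (3x3 intrinsics, pixels), "world_from_camera" (4x4, takes a point from camera to world coordinates). Camera axes: x right, y down, z forward; pixel columns grow to the right and rows downward; lengths in mm; the calibration is good to about 2 mm. A picture is of the moment at which its call begins. camera_info takes no time and is no camera call.
- robot.sign_off(): hands the job in; it is judged then, once.
The state is a dict: "time": time; "qpos": joint angles; "qd": joint speeds; "joint_efforts": joint torques, N m; "tool_pos": TCP position; "ee_rot": TCP orientation; "ft_force": force on the tool from outside, world axes, zero at the start; "torque": the same for the moment, N m; "width": finger opening in mm; "gripper_force": force on a finger pad.
Only numpy, scipy, OpenCV 4.12 (cv2) and the standard library are available. Lean on these libraries where they do the work, as an engineer would, in place of code of your own. Each camera call takes 0.05 s, during which the arm holds its last target. There are 200 camera calls.

## Task

Do the safety test of the bench's earth-leakage unit: slide the blue key card flat into the slot at the foot of the unit until it is fully home, because the test button stays locked until then. Then press the yellow test button gently, without forcing it, until the lever with the black bar drops, and lift the lever gently back up until it latches and stays up by itself. Leave the card in the slot and do not disturb the timer, the dropper bottle or the marker pen.

Things in the scene. Friction and masses are not known exactly. Their poses are not given: they have to be found in the camera images.
- unit: White earth-leakage test unit fixed to the bench, 130 (x) x 170 (y) mm, 55 mm high in front, 102 at the rear. Origin: centre of its underside; x from front to rear, y left, z up. Its control face rises to the rear at 20 degrees from the front upper edge (x -65, z 55 mm); the lever is on its left half, the yellow button on its right. Blue-edged card slot in the middle of the front at bench level.
- slot_mouth (a point): Middle of the mouth of the card slot at bench level, in the unit's front (axes as the unit's). The slot runs 40 mm deep along +x, is 63 mm wide and 11.5 mm high; its floor is the bench. Over its last 10 mm the card pushes the interlock in (about 1.5 N) before it meets the end of the slot.
- button_spot (a point): Point on the control face at the test button's centre (axes as the unit's; it moves square to the face). Yellow cap, 24 mm across, 10 to 16 mm proud of the face: this differs from start to start and is not reported, so feel or see it. Springs back: 2 N at first, 5 N at its hard stop after 7.5 mm; the lever trips after 4 to 6 mm. Without the card home it moves only 1 mm.
- lever_bar (a point): Centre of the lever's grip bar, black, 10 mm in diameter, 40 mm long along the unit's y, on a thin stem 45 mm from the pivot; moves with the lever. Pivot in the unit's frame: x 8.2, y 40, z 73.1 mm. Lever up: the stem leans 5 degrees from vertical to the robot's side (-x); dropped: 55 degrees, with 24 mm free between bar and face.
- rcd_lever (a joint): Angle of the lever (rad): 0 up and latched, 0.87 fully dropped to the robot's side. A spring pulls it down unless latched: 2 to 4 N at the bar lifts it, about 8 N in the last part where it rides over the catch. To latch it must be lifted a little past 0 (stop at -0.12); it then rests at about 0.
- key_card: Loose blue key card lying on the bench: a slab 90 mm long (x), 60 mm wide (y), 8 mm thick, front corners bevelled, with an upright finger fin on its rear half: 30 mm long, 12 mm thick across y, from 8 to 49 mm above the bench, centred at x -25 mm. Origin: centre of its underside; +x is the end that goes into the slot. 80 g.
- card_nose (a point): Middle of the card's leading edge, on its underside (45 mm ahead of the origin; axes as the card's). Fully home it stands 40 mm inside the slot mouth.
- card_fin (a point): Centre of the fin at a good height to grip, 34 mm over the card's underside, 25 mm behind its origin; the fingers close across the card's y.
- timer: Bystander: small white bench timer standing on the left of the unit, 40 x 68 x 59 mm, origin centre of underside.
- dropper_blue: Bystander: white dropper bottle with blue cap standing on the right of the unit, 26 mm wide, 80 mm high, origin centre of underside.
- marker_pen: Bystander: red and white marker pen lying in front of the unit to the right, 135 mm long, origin centre of underside.
Things that resemble listed ones, but are neither listed nor needed, are in the scene too. Of the things that look like the key_card, take the one that is farthest from the robot's base at the start.

How it is judged:
By the outcome, as a careful person would: the job done as asked, in the order asked, and still so for the second after the job is handed in, with the robot touching nothing.
It also fails if it takes over 61 s, if anything falls off the work surface, if the arm or the gripper's body presses on something with over 40 N, if the wrist force passes 120 N, or if a joint passes its speed limit or range.

## Working session

There is one attempt and no reset: what is moved stays moved. The work goes in short steps, Python scripts to look and compute and a tool call to move; the robot and the scene stay as the last step left them, time stands still between calls to the robot, and variables do not carry over. Pictures are saved under pics/ and viewed, at most 10 in all, crops included, and the job is handed in when it is done.

Besides the shell and the picture viewer there is one more tool, called in YAML: its name, and indented under it one key for each argument. move_arm: Moves the arm, as the interface text tells. Its arguments: {"type":"object","properties":{"rows":{"type":"array","items":{"type":"array","items":{"type":"number","minimum":-1,"maximum":1}}},"claw":{"type":"number"}},"required":["rows"]}

```bash
mkdir -p pics; ls
cat > h.py <<'E'
import numpy as np, cv2
from workcell import robot, viewer
def cap(n):
    p,d=viewer.capture(n); return p,d,viewer.camera_info(n)
def w(info,d,u,v,z=None):
    K=np.array(info["mtx"]);T=np.array(info["world_from_camera"])
    r=np.linalg.inv(K)@[u,v,1]
    if z is None: return (T@np.r_[r*d[int(v),int(u)],1])[:3]
    R=T[:3,:3]@r; o=T[:3,3]; return o+R*(z-o[2])/R[2]
def cloud(info,d):
    K=np.array(info["mtx"]);T=np.array(info["world_from_camera"])
    v,u=np.mgrid[:d.shape[0],:d.shape[1]]
    P=np.stack([u,v,np.ones_like(u)],-1)@np.linalg.inv(K).T*d[...,None]
    return P@T[:3,:3].T+T[:3,3]
E
python3 - <<'E'
from h import *
s=robot.read_state(); print(s, robot.finger_overhang)
for n in("side","top"):
    p,d,i=cap(n); cv2.imwrite(f"pics/{n}0.png",p[:,:,::-1]); np.savez(f"{n}0.npz",p=p,d=d); print(n,np.round(i["mtx"],1).tolist(),np.round(i["world_from_camera"],3).tolist())
E
```

```text
pics
{'time': 0.0, 'qpos': array([ 1.00098551e+00,  2.87170389e-01,  1.57819086e+00, -1.83986362e-05,
        1.27861604e+00, -1.50000131e-01]), 'qd': array([ 0.00084347, -0.00051508, -0.00226079, -0.00030273,  0.00266261,
        0.00032486]), 'joint_efforts': array([-5.13426003e-04, -4.05972290e+01, -2.92627001e+01, -1.51350309e-04,
        5.64822141e-03,  5.15706411e-07]), 'tool_pos': array([274.76631368, 615.87932377, 254.93646943]), 'ee_rot': array([-0.65442511, -3.07183126,  0.00351459]), 'ft_force': array([ 0.61207858, -0.7887289 ,  0.21116821]), 'torque': array([ 0.02087519, -0.00364566, -0.03422602]), 'gripper_force': 0.0, 'width': 85.47264427021226} 25.0
side [[471.6, 0.0, 323.5], [0.0, 471.6, 194.6], [0.0, 0.0, 1.0]] [[0.989, -0.089, 0.117, 321.288], [-0.147, -0.607, 0.781, -919.086], [0.002, -0.79, -0.614, 848.211], [0.0, 0.0, 0.0, 1.0]]
top [[470.7, 0.0, 321.0], [0.0, 470.7, 207.9], [0.0, 0.0, 1.0]] [[0.006, -0.989, 0.146, 227.137], [-1.0, -0.005, 0.01, 9.642], [-0.009, -0.146, -0.989, 1669.47], [0.0, 0.0, 0.0, 1.0]]
```

View pics/side0.png

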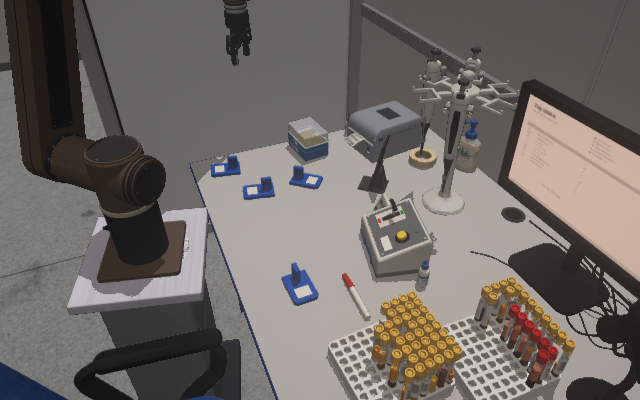

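View pics/top0.png

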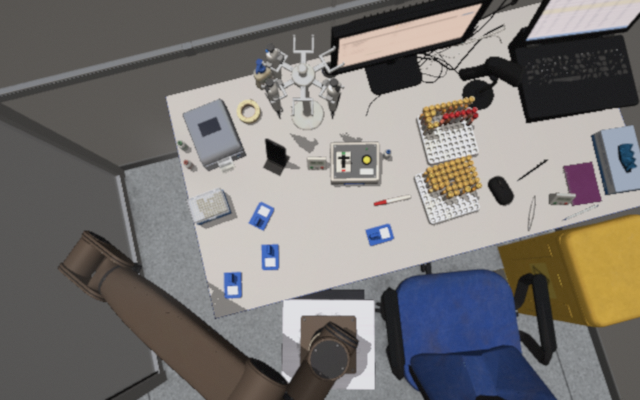

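The side view shows four blue cards at about (225,168), (259,189), (306,178) and (300,286), with the unit at (397,237). In the top view the cards are at (233,285), (270,257), (262,215) and (380,235), and the unit is at (356,163). Next I'll measure how far each card is from the base.

Run:
```python
from h import *
for n in("side","top"):
    z=np.load(n+"0.npz");p,d=z["p"],z["d"];i=viewer.camera_info(n);P=cloud(i,d)
    hsv=cv2.cvtColor(p,cv2.COLOR_RGB2HSV)
    m=((hsv[...,0]>105)&(hsv[...,0]<125)&(hsv[...,1]>150)&(hsv[...,2]>60)&(P[...,2]>-15)&(P[...,2]<70)).astype(np.uint8)
    m=cv2.morphologyEx(m,cv2.MORPH_CLOSE,np.ones((7,7)))
    k,l,st,c=cv2.connectedComponentsWithStats(m)
    for j in range(1,k):
        if st[j,4]<60: continue
        q=P[(l==j)]; 
        if n=="side" or 1:
            base=q[(q[:,2]<16)]; fin=q[q[:,2]>25]
            r=cv2.minAreaRect(base[:,:2].astype(np.float32))
            print(n,c[j].round(),"rect",np.round(r[0]),np.round(r[1]),round(r[2],1),"dist",round(np.hypot(*r[0])),"fin",len(fin),fin.mean(0).round(1) if len(fin) else "", "ztop",np.percentile(q[:,2],[5,50,98]).round(1))
p=np.load("top0.npz")["p"];q=np.load("side0.npz")["p"]
a=cv2.resize(p[190:310,210:410],(800,480),interpolation=2)
cv2.imwrite("pics/cards.png",a[:,:,::-1])
b=np.vstack([cv2.resize(p[135:195,290:410],(800,400),interpolation=2)])
c=cv2.resize(q[170:320,270:470],(800,600),interpolation=2)
cv2.imwrite("pics/unit.png",c[:,:,::-1])
```

```text
side [224. 169.] rect [197. 332.] [88. 59.] 2.8 dist 385 fin 0  ztop [3.1 5.7 9.3]
side [308. 180.] rect [441. 236.] [57. 85.] 64.2 dist 500 fin 0  ztop [2.9 5.6 9.8]
side [257. 191.] rect [295. 203.] [55. 88.] 87.9 dist 358 fin 0  ztop [3.2 5.8 9.3]
side [300. 287.] rect [ 376. -183.] [58. 87.] 16.1 dist 418 fin 1 [ 321.3 -919.1  848.2] ztop [3.6 6.1 9.5]
side [ 22. 389.] rect [-140. -368.] [15. 43.] 13.6 dist 394 fin 660 [-156.2 -387.    55.1] ztop [-5.7 42.3 70.4]
top [259. 221.] rect [428. 247.] [53. 46.] 64.9 dist 494 fin 41 [422.1 248.4  44.5] ztop [ 3.2 11.2 52.3]
top [377. 235.] rect [ 379. -181.] [54. 84.] 16.7 dist 420 fin 34 [ 373.1 -157.    46.2] ztop [ 2.4  9.7 50.7]
top [270. 254.] rect [298. 207.] [81. 53.] 1.9 dist 363 fin 38 [321.1 205.   44.3] ztop [ 3.7  9.8 51.5]
top [233. 282.] rect [199. 334.] [82. 56.] 2.6 dist 389 fin 42 [224.7 317.5 122.2] ztop [ 1.2  9.4 53.9]
top [512. 388.] rect [-123. -629.] [ 39. 135.] 32.4 dist 641 fin 84 [-147.4 -623.1   38.3] ztop [-14.9   6.1  51.1]
top [444. 389.] rect [-137. -415.] [ 40. 152.] 2.1 dist 437 fin 118 [-144.7 -358.4   86.8] ztop [-13.   10.4  67.3]
```

View pics/cards.png

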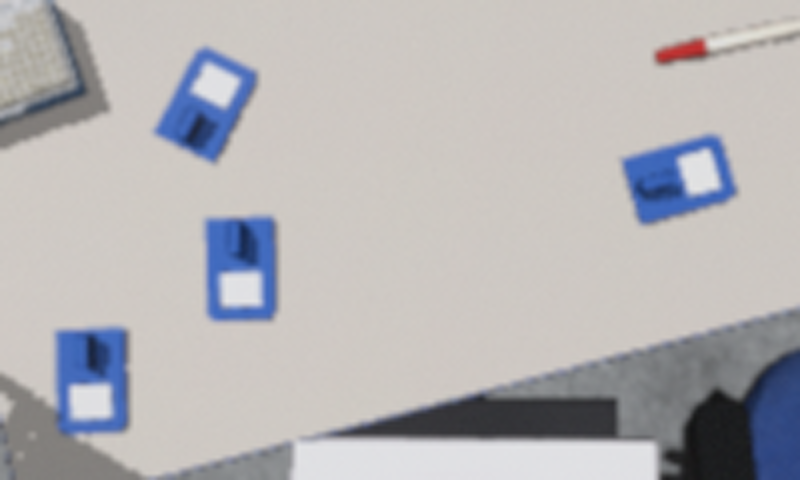

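View pics/unit.png

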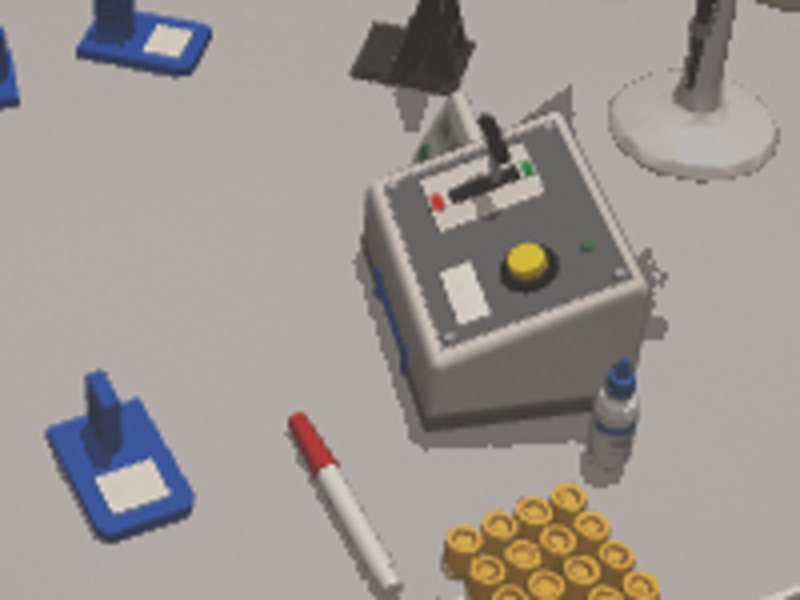

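Four candidates, given as top-view pixel and distance from the base: (262,215) 500 mm, (380,235) 419 mm, (233,285) 387 mm, (270,257) 360 mm. The one meant is the card at (262,215), because it is farthest from the base. The enlarged crop confirms it at (205,105): the fin is toward the robot and the white-label nose end points away and to the right. The unit crop shows the lever up, the yellow button at (528,262) and the slot edge at the front-left foot. Next I'll get precise poses.

```bash
cat > meas.py <<'E'
from h import *
def rectfit(q):
    # robust rect from quantile edges over angle
    r=cv2.minAreaRect(q.astype(np.float32)); return np.round(r[0],1),np.round(r[1],1),round(r[2],1)
def card(P,hsv,c0):
    near=np.hypot(P[...,0]-c0[0],P[...,1]-c0[1])<75
    m=near&(P[...,2]>4)&(P[...,2]<14)
    f=near&(P[...,2]>25)&(P[...,2]<60)
    return P[m],P[f]
def unit(P,c0):
    return P[(np.hypot(P[...,0]-c0[0],P[...,1]-c0[1])<140)&(P[...,2]>48)&(P[...,2]<112)]
E
python3 - <<'E'
from meas import *
for n in("side","top"):
    z=np.load(n+"0.npz");p,d=z["p"],z["d"];i=viewer.camera_info(n);P=cloud(i,d);hsv=cv2.cvtColor(p,cv2.COLOR_RGB2HSV)
    b,f=card(P,hsv,(438,238)); print(n,"card",rectfit(b[:,:2]),len(b),"z",np.median(b[:,2]).round(1),"fin",len(f),f.mean(0).round(1) if len(f) else "")
    if len(f): print(rectfit(f[:,:2]), np.percentile(f[:,2],[5,50,95]))
    ye=(hsv[...,0]>22)&(hsv[...,0]<33)&(hsv[...,1]>150)&(np.hypot(P[...,0]-590,P[...,1]+70)<120)
    print("yellow",ye.sum(),P[ye].mean(0).round(1),np.median(P[ye],0).round(1)); 
    B=P[ye].mean(0)
    U=P[(np.hypot(P[...,0]-B[0],P[...,1]-B[1]-35)<140)&(P[...,2]>50)&(P[...,2]<104)]
    print("unit",rectfit(U[:,:2]),len(U))
    # face: dark gray pixels
    fa=(hsv[...,1]<60)&(hsv[...,2]<110)&(hsv[...,2]>60)&(np.hypot(P[...,0]-B[0],P[...,1]-B[1]-35)<110)&(P[...,2]>52)&(P[...,2]<108)
    q=P[fa]; 
    for _ in range(4):
        A=np.c_[q[:,:2],np.ones(len(q))];s=np.linalg.lstsq(A,q[:,2],rcond=None)[0];r=q[:,2]-A@s;q=q[abs(r)<3]
    print("face",len(q),s.round(4),"slope deg",np.degrees(np.arctan(np.hypot(*s[:2]))).round(1),"yaw",np.degrees(np.arctan2(s[1],s[0])).round(1),r.std().round(2))
    print("button proud (z above face)",(P[ye][:,2]-np.c_[P[ye][:,:2],np.ones(ye.sum())]@s).round(1)[:60:4])
    L=P[(np.hypot(P[...,0]-B[0],P[...,1]-B[1]-35)<110)&(P[...,2]>108)&(P[...,2]<135)];print("lever",len(L),L.mean(0).round(1),L.min(0).round(),L.max(0).round(), rectfit(L[:,:2]))
    # bystanders / pen
    red=((hsv[...,0]<6)|(hsv[...,0]>174))&(hsv[...,1]>150)&(P[...,0]>380)&(P[...,0]<600)&(P[...,1]<0)&(P[...,1]>-250)&(P[...,2]<30)
    print("red",red.sum(),P[red].mean(0).round())
E
```

```text
side card (array([440.3, 236.5]), array([62.6, 90.2]), 63.4) 261 z 6.2 fin 74 [417.6 246.2  38.6]
(array([418.1, 246.8]), array([15. , 31.2]), 49.6) [26.64064349 39.26027099 47.54031079]
yellow 57 [ 625.5 -131.7   90.1] [ 624.9 -132.1   90.2]
unit (array([623.2, -88.4]), array([130.5, 259.7]), 0.6) 3164
face 556 [ 3.227000e-01  8.330000e-02 -1.166483e+02] slope deg 18.4 yaw 14.5 1.46
button proud (z above face) [18.5 15.3 15.3 14.  14.4 13.2 14.8 18.2 13.5 15.1 18.6 18.4 13.5 13.6
 14.7]
lever 51 [624.6 -53.9 118.3] [620. -72. 111.] [631. -30. 123.] (array([624.9, -50.9]), array([10.5, 41.5]), 3.2)
red 50 [ 488. -187.   13.]
top card (array([438.2, 239.9]), array([144.5, 145.7]), 50.2) 488 z 7.6 fin 41 [422.1 248.4  44.5]
(array([422.4, 248.7]), array([11.9, 28.9]), 65.2) [28.74513349 46.7188041  53.15710505]
yellow 16 [ 623.3 -128.9   88.8] [ 624.  -129.2   89.2]
unit (array([626.8, -87.9]), array([132. , 265.6]), 2.3) 1924
face 41 [ 3.124000e-01  2.800000e-03 -1.142902e+02] slope deg 17.3 yaw 0.5 1.63
button proud (z above face) [ 2.1  9.9  7.6 13.3]
lever 40 [634.3 -51.4 121.5] [ 625. -147.  108.] [686. -14. 130.] (array([652.8, -79. ]), array([133.4,  59.7]), 87.5)
red 28 [ 492. -184.   14.]
```

Run:
```python
from meas import *
for n in("side","top"):
    z=np.load(n+"0.npz");p,d=z["p"],z["d"];i=viewer.camera_info(n);P=cloud(i,d);hsv=cv2.cvtColor(p,cv2.COLOR_RGB2HSV)
    reg=(P[...,0]>540)&(P[...,0]<710)&(P[...,1]>-190)&(P[...,1]<10)
    # upper contour points per y-bin / x-bin among z>50
    U=P[reg&(P[...,2]>50)&(P[...,2]<106)]
    yb=np.arange(-160,-20,8);fr=[]
    for a in yb:
        q=U[(U[:,1]>=a)&(U[:,1]<a+8)]
        if len(q)>4: fr.append((a+4,q[:,0].min(),q[:,0].max()))
    fr=np.array(fr);print(n,"front x vs y",np.polyfit(fr[:,0],fr[:,1],1).round(4),"rear",np.polyfit(fr[:,0],fr[:,2],1).round(4)); print(fr.round(0).tolist())
    xb=np.arange(570,690,8);sd=[]
    for a in xb:
        q=U[(U[:,0]>=a)&(U[:,0]<a+8)]; 
        if len(q)>4: sd.append((a+4,q[:,1].min(),q[:,1].max()))
    print("right/left y vs x",np.array(sd).round(0).tolist())
    if n=="side":
        F=P[reg&(P[...,2]>12)&(P[...,2]<48)]
        s=F[F[:,1]<-165+0*F[:,0]]; print("right face pts",len(F))
        A=F[(F[:,0]>575)&(F[:,0]<680)&(F[:,1]<-150)]; print("right face y=",np.polyfit(A[:,0],A[:,1],1).round(4),A[:,1].std(),len(A))
        A=F[(F[:,1]>-155)&(F[:,0]<585)]; print("front x=",np.polyfit(A[:,1],A[:,0],1).round(4),len(A), A.mean(0))
        bl=reg&(hsv[...,0]>105)&(hsv[...,0]<125)&(hsv[...,1]>120)&(P[...,2]<40); print("slot blue",bl.sum(),P[bl].round().tolist())
p=np.load("top0.npz")["p"]; cv2.imwrite("pics/unit_top.png",cv2.resize(p[130:200,295:405],(770,490),interpolation=2)[:,:,::-1])
```

```text
side front x vs y [-1.140000e-02  5.590693e+02] rear [-1.530000e-02  6.858613e+02]
[[-156.0, 562.0, 688.0], [-148.0, 561.0, 689.0], [-140.0, 560.0, 688.0], [-132.0, 560.0, 688.0], [-124.0, 560.0, 687.0], [-116.0, 559.0, 688.0], [-108.0, 561.0, 688.0], [-100.0, 560.0, 686.0], [-92.0, 561.0, 688.0], [-84.0, 560.0, 688.0], [-76.0, 560.0, 688.0], [-68.0, 560.0, 688.0], [-60.0, 561.0, 688.0], [-52.0, 561.0, 681.0], [-44.0, 560.0, 688.0], [-36.0, 558.0, 687.0], [-28.0, 557.0, 686.0], [-20.0, 560.0, 687.0]]
right/left y vs x [[574.0, -177.0, -8.0], [582.0, -178.0, -7.0], [590.0, -177.0, -8.0], [598.0, -177.0, -5.0], [606.0, -177.0, -7.0], [614.0, -178.0, -4.0], [622.0, -176.0, -8.0], [630.0, -177.0, -6.0], [638.0, -177.0, -9.0], [646.0, -177.0, -7.0], [654.0, -176.0, -5.0], [662.0, -178.0, -7.0], [670.0, -178.0, -9.0], [678.0, -176.0, -5.0], [686.0, -176.0, -6.0]]
right face pts 724
right face y= [ 1.420000e-02 -1.833936e+02] 1.4851969735441473 401
front x= [-1.350000e-02  5.569258e+02] 215 [558.08529355 -86.20583501  29.95461041]
slot blue 0 []
top front x vs y [-2.410000e-02  5.610884e+02] rear [-3.540000e-02  6.872439e+02]
[[-156.0, 565.0, 695.0], [-148.0, 564.0, 694.0], [-140.0, 566.0, 691.0], [-132.0, 565.0, 695.0], [-124.0, 565.0, 693.0], [-116.0, 564.0, 689.0], [-108.0, 564.0, 688.0], [-100.0, 561.0, 689.0], [-92.0, 565.0, 690.0], [-84.0, 561.0, 690.0], [-76.0, 562.0, 691.0], [-68.0, 561.0, 689.0], [-60.0, 562.0, 687.0], [-52.0, 562.0, 690.0], [-44.0, 564.0, 689.0], [-36.0, 564.0, 687.0], [-28.0, 561.0, 690.0], [-20.0, 562.0, 690.0]]
right/left y vs x [[574.0, -176.0, -8.0], [582.0, -175.0, -8.0], [590.0, -175.0, -8.0], [598.0, -175.0, -7.0], [606.0, -175.0, -7.0], [614.0, -174.0, -7.0], [622.0, -174.0, -7.0], [630.0, -174.0, -7.0], [638.0, -174.0, -7.0], [646.0, -174.0, -7.0], [654.0, -172.0, -7.0], [662.0, -174.0, -7.0], [670.0, -173.0, -7.0], [678.0, -173.0, -7.0], [686.0, -173.0, -7.0]]
```

View pics/unit_top.png

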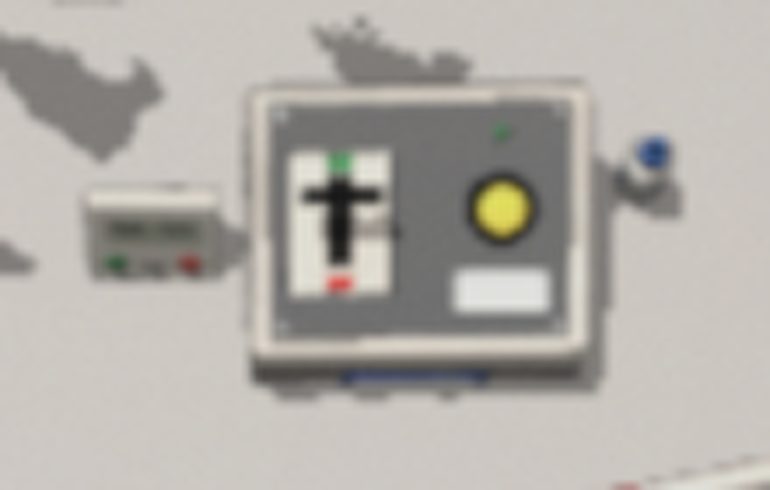

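The top crop shows the slot's blue edge at crop (342–488, 380), the lever bar at (340,193) and the button at (501,209). The unit's yaw is about +0.8°, with its front at x≈559 and its centre at y≈-90. The card is at about (440,237) with yaw -26.6° and its fin at (418,247). I'll approach the card now.

```bash
cat > go.py <<'E'
import sys
from h import *
from scipy.spatial.transform import Rotation as Ro
def go(x,y,z,yaw=None):  # yaw = world angle of tool y, deg
    s=robot.read_state();R=Ro.from_rotvec(s["ee_rot"]).as_matrix()
    cur=np.degrees(np.arctan2(R[1,1],R[0,1]))
    d=R.T@(np.array([x,y,z])-s["tool_pos"])/100
    t=0 if yaw is None else -((yaw-cur+90)%180-90)/90
    print("t",round(s["time"],2),"pos",s["tool_pos"].round(1),"yaw",cur.round(2),"F",s["ft_force"].round(1),"w",round(s["width"],1),"MOVE",d.round(4),"twist",round(t,4))
if __name__=="__main__": go(*map(float,sys.argv[1:]))
E
python3 go.py 418 247 150 63.4
```

```text
t 0.1 pos [274.8 616.  255. ] yaw 65.95 F [ 0.4  0.4 -0.3] w 84.9 MOVE [-2.8118 -2.7834  1.0554] twist 0.0283
```

move_arm:
  rows:
    - [-0.93, -0.93, 0.35, 0.0]
    - [-0.93, -0.93, 0.35, 0.0]
    - [-0.93, -0.93, 0.35, 0.0]
    - [-0.93, -0.93, 0.35, 0.0]
    - [-0.93, -0.93, 0.35, 0.0]
  claw: 0.0

```text
time: 0.52
tool_pos: [322.3, 490.7, 219.2]
ee_rot: [-0.659, -3.07, 0.006]
ft_force: [-0.2, 0.9, 0.2]
width: 42.7
gripper_force: 0.0
```

move_arm:
  rows:
    - [-0.93, -0.93, 0.35, 0.03]
    - [-0.93, -0.93, 0.35, 0.03]
    - [-0.93, -0.93, 0.35, 0.03]
    - [-0.93, -0.93, 0.35, 0.03]
    - [-0.93, -0.93, 0.35, 0.03]

```text
time: 0.93
tool_pos: [369.6, 369.6, 185.7]
ee_rot: [-0.731, -3.054, 0.001]
ft_force: [0.4, 1.0, 1.2]
width: 42.5
gripper_force: 0.0
```

```bash
python3 go.py 418 247 100 63.4
```

```text
t 0.93 pos [369.6 369.6 185.7] yaw 63.07 F [0.4 1.  1.2] w 42.5 MOVE [-0.9873 -0.8729  0.8573] twist -0.0036
```

move_arm:
  rows:
    - [-0.98, -0.87, 0.8, 0.0]
    - [-0.98, -0.87, 0.8, 0.0]
    - [-0.98, -0.87, 0.8, 0.0]
    - [-0.98, -0.87, 0.8, 0.0]
    - [-0.98, -0.87, 0.8, 0.0]
    - [-0.98, -0.87, 0.8, 0.0]

```text
time: 1.43
tool_pos: [418.0, 249.8, 106.4]
ee_rot: [-0.729, -3.055, -0.001]
ft_force: [0.0, -0.1, 0.8]
width: 42.8
gripper_force: 0.0
```

```bash
python3 go.py 418 247 40 63.4
python3 - <<'E'
from h import *
p,_,_=cap("side");q,_,_=cap("top")
a=cv2.resize(p[110:230,240:400],(640,480),interpolation=2)
cv2.imwrite("pics/pre.png",a[:,:,::-1])
E
```

```text
t 1.43 pos [418.  249.8 106.4] yaw 63.17 F [ 0.  -0.1  0.8] w 42.8 MOVE [-0.0127 -0.0253  0.6636] twist -0.0025
```

View pics/pre.png

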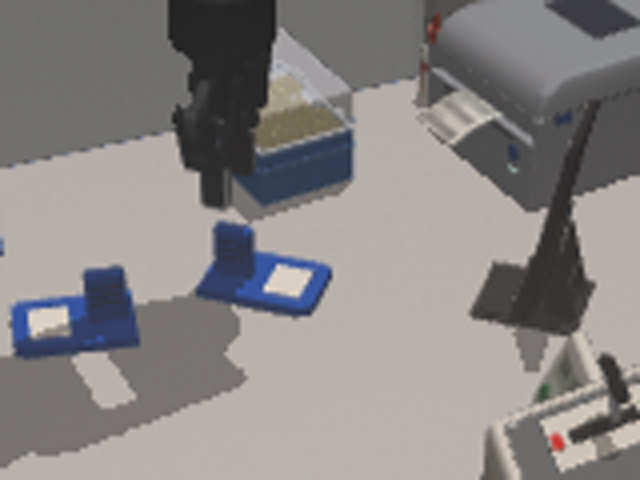

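The picture shows the open fingers at about (215,200), directly above the target card's fin at (233,245), with a clear path down. Descend and grip.

move_arm:
  rows:
    - [-0.01, -0.02, 0.3, 0.0]
    - [-0.01, -0.02, 0.4, 0.0]
    - [-0.01, -0.02, 0.5, 0.0]
    - [-0.01, -0.02, 0.6, 0.0]
    - [-0.01, -0.02, 0.66, 0.0]
    - [-0.01, -0.02, 0.66, 0.0]

```text
time: 2.03
tool_pos: [416.6, 246.8, 39.2]
ee_rot: [-0.726, -3.055, 0.002]
ft_force: [0.0, -0.4, 0.3]
width: 43.0
gripper_force: 0.0
```

move_arm:
  rows:
    - [0, 0, 0, 0]
    - [0, 0, 0, 0]
    - [0, 0, 0, 0]
    - [0, 0, 0, 0]
    - [0, 0, 0, 0]
    - [0, 0, 0, 0]
  claw: -1

```text
time: 2.53
tool_pos: [418.4, 247.0, 41.3]
ee_rot: [0.727, 3.055, 0.002]
ft_force: [-0.0, -0.0, 4.1]
width: 11.3
gripper_force: 58.9
```

```bash
python3 go.py 418 247 100 91.2
```

```text
t 2.53 pos [418.4 247.   41.3] yaw 63.24 F [-0.  -0.   4.1] w 11.3 MOVE [ 2.700e-03 -3.000e-04 -5.871e-01] twist -0.3107
```

move_arm:
  rows:
    - [0, 0, -0.3, 0]
    - [0, 0, -0.5, -0.08]
    - [0, 0, -0.5, -0.16]
    - [0, 0, -0.5, -0.24]
    - [0, 0, -0.5, -0.305]
    - [0, 0, -0.5, -0.305]

```text
time: 3.03
tool_pos: [416.8, 246.4, 89.9]
ee_rot: [0.022, -3.14, 0.001]
ft_force: [-0.8, 0.3, -0.5]
width: 11.1
gripper_force: 58.4
```

```bash
python3 go.py 460 -89 80 90.8
```

```text
t 3.03 pos [416.8 246.4  89.9] yaw 90.8 F [-0.8  0.3 -0.5] w 11.1 MOVE [-0.385  -3.3598  0.1004] twist -0.0
```

move_arm:
  rows:
    - [0, -0.3, 0, 0]
    - [-0.1, -0.7, 0, 0]
    - [-0.1, -0.98, 0, 0]
    - [-0.1, -0.98, 0, 0]

```text
time: 3.37
tool_pos: [428.4, 145.4, 89.8]
ee_rot: [0.008, -3.14, 0.003]
ft_force: [-0.3, 0.3, -1.3]
width: 11.5
gripper_force: 58.8
```

move_arm:
  rows:
    - [-0.1, -0.3, 0, 0]
    - [-0.1, -0.7, 0, 0]
    - [-0.1, -0.98, 0, 0]
    - [-0.1, -0.98, 0, 0]

```text
time: 3.7
tool_pos: [439.9, 47.8, 90.2]
ee_rot: [0.009, -3.141, 0.002]
ft_force: [-0.0, 0.6, -0.3]
width: 11.1
gripper_force: 59.0
```

move_arm:
  rows:
    - [-0.1, -0.3, 0, 0]
    - [-0.1, -0.7, 0, 0]
    - [-0.1, -0.98, 0, 0]
    - [-0.1, -0.98, 0, 0]

```text
time: 4.03
tool_pos: [451.7, -50.1, 90.6]
ee_rot: [-0.01, 3.141, -0.002]
ft_force: [-0.1, -0.4, -1.3]
width: 11.0
gripper_force: 59.1
```

```bash
python3 go.py 460 -89 44 90.8
```

```text
t 4.03 pos [451.7 -50.1  90.6] yaw 90.35 F [-0.1 -0.4 -1.3] w 11.0 MOVE [-0.0797 -0.3892  0.4665] twist -0.005
```

move_arm:
  rows:
    - [-0.08, -0.2, 0.1, 0]
    - [-0.08, -0.39, 0.3, 0]
    - [-0.08, -0.39, 0.43, 0]
    - [-0.08, -0.39, 0.43, 0]
    - [-0.08, -0.39, 0.43, 0]

```text
time: 4.45
tool_pos: [458.5, -84.6, 46.3]
ee_rot: [0.018, -3.138, -0.003]
ft_force: [-0.0, 0.3, -1.0]
width: 11.4
gripper_force: 59.1
```

```bash
python3 go.py 460 -89 40 90.8
python3 - <<'E'
from meas import *
out=[]
for n in("side","top"):
    p,d,i=cap(n);P=cloud(i,d);hsv=cv2.cvtColor(p,cv2.COLOR_RGB2HSV);np.savez(n+"1.npz",p=p,d=d)
    bl=(hsv[...,0]>105)&(hsv[...,0]<125)&(hsv[...,1]>110)&(P[...,0]>400)&(P[...,0]<600)&(P[...,1]>-160)&(P[...,1]<-20)
    q=P[bl&(P[...,2]<25)]; print(n,bl.sum(),rectfit(q[:,:2]),np.median(q[:,2]))
    vv,uu=np.nonzero(bl); print(uu.min(),uu.max(),vv.min(),vv.max())
a=np.load("side1.npz")["p"][190:310,290:450];b=np.load("top1.npz")["p"][140:240,300:420]
im=np.hstack([cv2.resize(a,(400,300),interpolation=2),cv2.resize(b,(360,300),interpolation=2)])
cv2.imwrite("pics/ins.png",im[:,:,::-1])
E
```

```text
t 4.45 pos [458.5 -84.6  46.3] yaw 90.64 F [-0.   0.3 -1. ] w 11.4 MOVE [-0.0145 -0.0447  0.063 ] twist -0.0017
side 358 (array([497.6, -86.3]), array([120.4,  62.2]), 1.6) 10.833515211128542
319 369 237 261
top 2 (array([ 401.3, -156. ]), array([4.3, 0. ]), 100.1) 6.6299614816715575
372 373 228 228
```

View pics/ins.png

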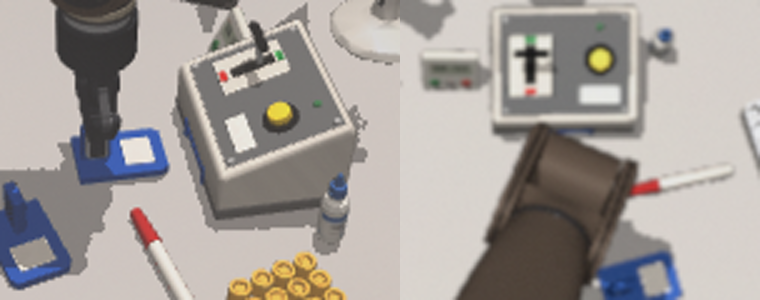

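The left panel (side) shows the held card level at (120,155) with its nose toward the slot's blue edge at (195,150). In the right panel (top) the arm hides the card. I'll compare the card axis with the unit in the side view only.

Run:
```python
from meas import *
for k in "01":
    z=np.load(f"side{k}.npz");p,d=z["p"],z["d"];i=viewer.camera_info("side");P=cloud(i,d);hsv=cv2.cvtColor(p,cv2.COLOR_RGB2HSV)
    bl=(hsv[...,0]>100)&(hsv[...,0]<128)&(hsv[...,1]>90)&(P[...,0]>547)&(P[...,0]<580)&(P[...,1]>-160)&(P[...,1]<-20)&(P[...,2]<40)
    q=P[bl]; print("slotblue",bl.sum(),q.min(0).round(1),q.max(0).round(1),q.mean(0).round(1))
    A=P[(P[...,2]>12)&(P[...,2]<48)&(P[...,0]>570)&(P[...,0]<680)&(P[...,1]>-190)&(P[...,1]<-165)]
    l=np.polyfit(A[:,0],A[:,1],1)
    for _ in range(4): A=A[abs(A[:,1]-np.polyval(l,A[:,0]))<2]; l=np.polyfit(A[:,0],A[:,1],1)
    print("right face",l,len(A), "centreline y at 500,558:",np.polyval(l,[500,558])+85)
C=P[(P[...,0]>405)&(P[...,0]<548)&(P[...,1]>-130)&(P[...,1]<-45)&(P[...,2]>6.5)&(P[...,2]<25)]
print("card",rectfit(C[:,:2]),len(C),np.percentile(C[:,2],[5,25,50,75,95]).round(1))
# plane fit top face
T=C
for _ in range(5):
    M=np.c_[T[:,:2]-T[:,:2].mean(0),np.ones(len(T))];s=np.linalg.lstsq(M,T[:,2],rcond=None)[0];T=T[abs(T[:,2]-M@s)<2]
print("top plane",s.round(4),len(T))
E=[];
for a in range(430,520,6):
    q=T[(T[:,0]>=a)&(T[:,0]<a+6)]
    if len(q)>4:E.append((a+3,q[:,1].min(),q[:,1].max()))
E=np.array(E);print(E.round(1).tolist());print("right",np.polyfit(E[:,0],E[:,1],1),"left",np.polyfit(E[:,0],E[:,2],1))
print("noseX", [T[(T[:,1]>a)&(T[:,1]<a+6)][:,0].max().round(1) for a in range(-110,-60,6)])
```

```text
slotblue 17 [ 554.7 -128.3    4.1] [557.9 -54.3  23.2] [556.4 -86.1  16.6]
right face [ 1.52250272e-02 -1.83999974e+02] 354 centreline y at 500,558: [-91.38746059 -90.50440901]
slotblue 19 [ 555.1 -128.4    3.3] [557.9 -53.6  20.6] [556.4 -82.8  15.4]
right face [ 1.80409625e-02 -1.85785613e+02] 362 centreline y at 500,558: [-91.76513223 -90.71875641]
card (array([482.3, -84.4]), array([90.5, 66.4]), 1.1) 541 [ 7.8  9.6 10.9 12.2 14.2]
top plane [-9.20000e-03  4.00000e-03  1.10022e+01] 372
[[439.0, -115.8, -57.4], [445.0, -114.7, -55.4], [451.0, -116.0, -90.6], [457.0, -117.6, -91.0], [463.0, -117.2, -89.5], [469.0, -116.8, -89.9], [475.0, -115.9, -65.8], [481.0, -117.0, -63.0], [487.0, -117.2, -53.2], [493.0, -115.5, -54.4], [499.0, -113.3, -56.4], [505.0, -114.9, -55.0], [511.0, -117.0, -55.0], [517.0, -113.2, -54.6]]
right [ 2.01937088e-02 -1.25515673e+02] left [   0.32619101 -222.45102324]
noseX [np.float64(527.6), np.float64(526.9), np.float64(527.2), np.float64(526.8), np.float64(527.5), np.float64(526.8), np.float64(522.5), np.float64(516.0), np.float64(524.2)]
```

move_arm:
  rows:
    - [-0.05, -0.062, 0.02, 0]
    - [-0.12, -0.062, 0.043, 0]
    - [-0.2, -0.062, 0.043, 0]
    - [-0.25, -0.062, 0.043, 0]
    - [-0.25, -0.062, 0.043, 0]
    - [-0.25, -0.062, 0.043, 0]

```text
time: 5.05
tool_pos: [485.1, -91.7, 43.2]
ee_rot: [-0.02, 3.141, -0.0]
ft_force: [-0.4, -0.1, -0.2]
width: 11.3
gripper_force: 59.1
```

```bash
python3 go.py 530 -90 41.5 90.8
python3 - <<'E'
from meas import *
p,d,i=cap("side");P=cloud(i,d);hsv=cv2.cvtColor(p,cv2.COLOR_RGB2HSV)
C=P[(P[...,0]>405)&(P[...,0]<552)&(P[...,1]>-135)&(P[...,1]<-45)&(P[...,2]>4)&(P[...,2]<14)&(hsv[...,1]>90)]
E=[(a,C[(C[:,0]>=a)&(C[:,0]<a+8)]) for a in range(460,545,8)]
print([(a,len(q),q[:,1].min().round(1),q[:,1].max().round(1),np.median(q[:,2]).round(1)) for a,q in E if len(q)>3])
print([C[(C[:,1]>a)&(C[:,1]<a+8)][:,0].max().round(1) for a in range(-115,-66,8)])
E
```

```text
t 5.05 pos [485.1 -91.7  43.2] yaw 90.72 F [-0.4 -0.1 -0.2] w 11.3 MOVE [-0.4489  0.0113  0.0168] twist -0.0009
[(460, 25, np.float64(-122.1), np.float64(-66.2), np.float64(7.7)), (468, 42, np.float64(-124.5), np.float64(-66.4), np.float64(7.7)), (476, 26, np.float64(-123.2), np.float64(-97.6), np.float64(8.2)), (484, 26, np.float64(-123.7), np.float64(-96.1), np.float64(7.5)), (492, 29, np.float64(-125.7), np.float64(-95.2), np.float64(7.8)), (500, 47, np.float64(-124.6), np.float64(-75.0), np.float64(7.7)), (508, 35, np.float64(-121.0), np.float64(-63.9), np.float64(7.3)), (516, 21, np.float64(-121.8), np.float64(-60.8), np.float64(8.7)), (524, 23, np.float64(-122.3), np.float64(-63.4), np.float64(7.0)), (532, 21, np.float64(-125.0), np.float64(-60.6), np.float64(7.1)), (540, 45, np.float64(-121.6), np.float64(-61.1), np.float64(7.7))]
[np.float64(550.2), np.float64(551.8), np.float64(551.8), np.float64(550.6), np.float64(551.9), np.float64(551.7), np.float64(550.7)]
```

move_arm:
  rows:
    - [-0.03, 0.006, 0.005, 0]
    - [-0.06, 0.006, 0.008, 0]
    - [-0.09, 0.006, 0.008, 0]
    - [-0.12, 0.006, 0.008, 0]
    - [-0.15, 0.006, 0.008, 0]
    - [-0.15, 0.006, 0.008, 0]

```text
time: 5.6
tool_pos: [500.4, -91.1, 42.4]
ee_rot: [-0.019, 3.141, -0.001]
ft_force: [-1.0, -0.0, -1.0]
width: 11.6
gripper_force: 59.1
```

```bash
python3 go.py 530 -90 41.5 90.8; python3 -c "
from h import *
for _ in range(3): print(robot.read_state()['ft_force'].round(1),robot.read_state()['torque'].round(2))"
```

```text
t 5.6 pos [500.4 -91.1  42.4] yaw 90.7 F [-1. -0. -1.] w 11.6 MOVE [-0.2966  0.0076  0.0097] twist -0.0011
[-1. -0. -1.] [ 0.01 -0.04  0.03]
[-1. -0. -1.] [ 0.01 -0.04  0.03]
[-1. -0. -1.] [ 0.01 -0.04  0.03]
```

move_arm:
  rows:
    - [-0.04, 0, 0, 0]
    - [-0.08, 0, 0, 0]
    - [-0.12, 0, 0, 0]
    - [-0.16, 0, 0, 0]
    - [-0.2, 0, 0, 0]
    - [-0.2, 0, 0, 0]

```text
time: 6.1
tool_pos: [520.3, -90.8, 42.3]
ee_rot: [-0.019, 3.141, -0.0]
ft_force: [-0.6, -0.3, -1.3]
width: 11.1
gripper_force: 59.0
```

move_arm:
  rows:
    - [-0.02, 0, 0, 0]
    - [-0.04, 0, 0, 0]
    - [-0.06, 0, 0, 0]
    - [-0.07, 0, 0, 0]
    - [-0.08, 0, 0, 0]
    - [-0.08, 0, 0, 0]

```text
time: 6.6
tool_pos: [527.6, -90.5, 42.1]
ee_rot: [0.019, -3.141, -0.0]
ft_force: [-0.2, -0.2, -1.7]
width: 11.4
gripper_force: 59.1
```

move_arm:
  rows:
    - [-0.01, 0, 0, 0]
    - [-0.02, 0, 0, 0]
    - [-0.03, 0, 0, 0]
    - [-0.03, 0, 0, 0]

```text
time: 6.93
tool_pos: [529.5, -90.4, 42.0]
ee_rot: [0.019, -3.138, -0.001]
ft_force: [-4.3, -0.1, 1.8]
width: 11.7
gripper_force: 59.6
```

move_arm:
  rows:
    - [-0.01, 0, 0, 0]
    - [-0.02, 0, 0, 0]
    - [-0.03, 0, 0, 0]
    - [-0.03, 0, 0, 0]

```text
time: 7.27
tool_pos: [529.8, -90.3, 41.9]
ee_rot: [0.021, -3.129, -0.002]
ft_force: [-15.4, -0.7, 9.2]
width: 10.9
gripper_force: 60.8
```

The force rose steeply to 15 N at x≈529.7, so the card has met the end of the slot. Release it, go up, and check that it stays home.

move_arm:
  rows:
    - [0.01, 0, 0, 0]
    - [0.01, 0, 0, 0]
    - [0.01, 0, 0, 0]
    - [0.01, 0, 0, 0]
  claw: -0.2

```text
time: 7.6
tool_pos: [533.5, -90.8, 42.7]
ee_rot: [-0.019, 3.139, -0.001]
ft_force: [0.8, 0.7, -0.2]
width: 34.2
gripper_force: 0.0
```

move_arm:
  rows:
    - [0.01, 0, -0.2, 0]
    - [0.01, 0, -0.5, 0]
    - [0.01, 0, -0.8, 0]
    - [0.01, 0, -1, 0]
    - [0.01, 0, -1, 0]

```text
time: 8.02
tool_pos: [535.3, -91.7, 148.2]
ee_rot: [-0.019, 3.131, -0.006]
ft_force: [0.9, -0.3, 0.7]
width: 33.9
gripper_force: 0.0
```

```bash
python3 go.py 620 -130 145 90.8
python3 - <<'E'
from meas import *
p,d,i=cap("side");P=cloud(i,d);hsv=cv2.cvtColor(p,cv2.COLOR_RGB2HSV);np.savez("side2.npz",p=p,d=d)
C=P[(P[...,0]>405)&(P[...,0]<556)&(P[...,1]>-135)&(P[...,1]<-45)&(P[...,2]>2)&(P[...,2]<14)&(hsv[...,1]>90)]
print([C[(C[:,1]>a)&(C[:,1]<a+8)][:,0].min().round(1) for a in range(-120,-60,8)])
f=P[(P[...,0]>490)&(P[...,0]<556)&(P[...,1]>-110)&(P[...,1]<-75)&(P[...,2]>25)&(P[...,2]<60)&(hsv[...,1]>90)];print("fin",f.min(0),f.max(0))
im=cv2.resize(p[190:290,320:450],(780,600),interpolation=2);cv2.imwrite("pics/home.png",im[:,:,::-1])
E
```

```text
t 8.02 pos [535.3 -91.7 148.2] yaw 90.71 F [ 0.9 -0.3  0.7] w 33.9 MOVE [-0.8418 -0.3934  0.0424] twist -0.001
[np.float64(508.9), np.float64(508.3), np.float64(509.1), np.float64(508.3), np.float64(507.7), np.float64(508.0), np.float64(508.0), np.float64(508.3)]
fin [ 512.6823645  -100.37998823   25.37099544] [542.09832974 -85.99658191  50.53089281]
```

View pics/home.png

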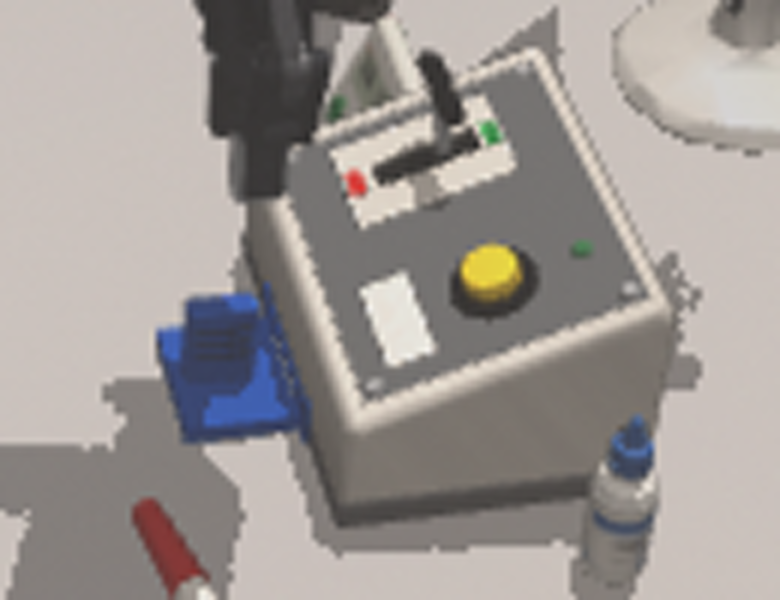

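The card is home: its rear edge is at x≈508, so its nose is 40 mm past the front, at 598. In the crop the card is in the slot at (240,370), the lever is up at (440,85) and the button is at (491,272). Go above the button with the fingers shut.

move_arm:
  rows:
    - [-0.1, -0.2, 0, 0]
    - [-0.3, -0.4, 0, 0]
    - [-0.6, -0.4, 0, 0]
    - [-0.81, -0.4, 0.05, 0]
    - [-0.81, -0.4, 0.1, 0]
    - [-0.81, -0.4, 0.1, 0]
  claw: -1

```text
time: 8.57
tool_pos: [612.1, -129.0, 128.9]
ee_rot: [0.02, -3.137, -0.003]
ft_force: [-0.5, 0.1, -0.5]
width: 0.0
gripper_force: 0.0
```

```bash
python3 go.py 616 -130.5 122 90.8
python3 - <<'E'
from meas import *
p,d,i=cap("side");P=cloud(i,d)
# gripper finger points: tip region
g=P[(P[...,2]>100)&(P[...,2]<160)&(P[...,1]<-100)&(P[...,1]>-170)&(P[...,0]>590)&(P[...,0]<650)]
q=g[g[:,2]<135];print(len(q),q.min(0).round(1),q.max(0).round(1),q.mean(0).round(1))
E
```

```text
t 8.57 pos [ 612.1 -129.   128.9] yaw 90.72 F [-0.5  0.1 -0.5] w 0.0 MOVE [-0.0393 -0.0154  0.069 ] twist -0.0009
94 [ 599.1 -145.8  100.5] [ 621.1 -123.4  134.8] [ 607.  -137.8  119.8]
```

move_arm:
  rows:
    - [-0.05, 0, 0, 0]
    - [-0.05, 0, 0.02, 0]
    - [-0.05, 0, 0.04, 0]
    - [-0.05, 0, 0.04, 0]

```text
time: 8.95
tool_pos: [617.5, -129.3, 127.9]
ee_rot: [0.019, -3.141, -0.0]
ft_force: [-0.8, 0.1, -0.1]
width: 0.5
gripper_force: 0.0
```

move_arm:
  rows:
    - [-0.003, 0, 0.01, 0]
    - [-0.007, 0, 0.02, 0]
    - [-0.007, 0, 0.02, 0]

```text
time: 9.2
tool_pos: [618.6, -129.5, 126.2]
ee_rot: [0.019, -3.141, -0.0]
ft_force: [-0.4, 0.1, 0.1]
width: 0.1
gripper_force: 0.0
```

move_arm:
  rows:
    - [-0.003, 0, 0.01, 0]
    - [-0.007, 0, 0.02, 0]
    - [-0.007, 0, 0.02, 0]

```text
time: 9.45
tool_pos: [619.4, -129.4, 124.0]
ee_rot: [0.019, -3.141, -0.0]
ft_force: [0.1, 1.0, -0.1]
width: 0.5
gripper_force: 0.0
```

move_arm:
  rows:
    - [0, 0, 0.01, 0]
    - [0, 0, 0.02, 0]
    - [0, 0, 0.03, 0]
    - [0, 0, 0.03, 0]

```text
time: 9.78
tool_pos: [619.3, -129.4, 120.9]
ee_rot: [0.019, -3.141, -0.0]
ft_force: [-0.6, -0.4, 0.4]
width: -0.0
gripper_force: 0.0
```

move_arm:
  rows:
    - [0, 0, 0.01, 0]
    - [0, 0, 0.02, 0]
    - [0, 0, 0.02, 0]

```text
time: 10.03
tool_pos: [619.3, -129.5, 118.9]
ee_rot: [0.019, -3.141, -0.0]
ft_force: [-1.0, 0.1, 0.6]
width: -0.0
gripper_force: 0.0
```

move_arm:
  rows:
    - [0, 0, 0.01, 0]
    - [0, 0, 0.02, 0]
    - [0, 0, 0.02, 0]

```text
time: 10.28
tool_pos: [619.6, -129.5, 117.5]
ee_rot: [-0.019, 3.141, -0.0]
ft_force: [-0.1, 0.5, 1.3]
width: -0.0
gripper_force: 0.5
```

move_arm:
  rows:
    - [-0.003, 0, 0.01, 0]
    - [-0.007, 0, 0.02, 0]
    - [-0.007, 0, 0.02, 0]

```text
time: 10.53
tool_pos: [620.3, -129.5, 115.6]
ee_rot: [-0.019, 3.141, -0.0]
ft_force: [-1.0, -0.2, 3.9]
width: -0.1
gripper_force: 2.0
```

move_arm:
  rows:
    - [-0.003, 0, 0.01, 0]
    - [-0.005, 0, 0.015, 0]
    - [-0.005, 0, 0.015, 0]

```text
time: 10.78
tool_pos: [620.9, -129.5, 113.9]
ee_rot: [-0.019, 3.141, -0.0]
ft_force: [-0.7, 0.3, 3.3]
width: 0.1
gripper_force: 1.9
```

```bash
cat > lev.py <<'E'
from meas import *
p,d,i=cap("side");P=cloud(i,d);hsv=cv2.cvtColor(p,cv2.COLOR_RGB2HSV)
m=(hsv[...,2]<70)&(P[...,0]>560)&(P[...,0]<660)&(P[...,1]>-76)&(P[...,1]<-25)
H=P[...,2]-(55+(P[...,0]-558)*.364)
q=P[m&(H>12)&(P[...,2]<135)];print("bar",len(q),q.mean(0).round(1) if len(q) else "",q.min(0).round(),q.max(0).round(),"t",robot.read_state()["time"])
E
python3 lev.py
```

```text
bar 2 [620.  -39.8 120.2] [620. -40. 119.] [620. -39. 121.] t 10.8333
```

move_arm:
  rows:
    - [-0.002, 0, 0.005, 0]
    - [-0.004, 0, 0.01, 0]
    - [-0.004, 0, 0.01, 0]

```text
time: 11.08
tool_pos: [621.3, -129.5, 112.5]
ee_rot: [-0.019, 3.141, -0.0]
ft_force: [-1.1, 0.2, 3.7]
width: -0.1
gripper_force: 1.7
```

```bash
python3 lev.py
```

```text
bar 26 [607.  -54.2 112.7] [603. -71. 107.] [611. -31. 117.] t 11.1333
```

move_arm:
  rows:
    - [-0.002, 0, 0.005, 0]
    - [-0.004, 0, 0.01, 0]
    - [-0.004, 0, 0.01, 0]

```text
time: 11.38
tool_pos: [621.6, -129.5, 111.8]
ee_rot: [-0.019, 3.141, -0.0]
ft_force: [-0.4, -0.2, 4.1]
width: -0.1
gripper_force: 1.9
```

```bash
python3 lev.py
```

```text
bar 38 [593.1 -55.  100.2] [589. -75.  93.] [598. -33. 103.] t 11.4333
```

The lever has dropped: the bar is at x≈593, z≈100 in the side camera. Release the button and move to the front of the lever.

move_arm:
  rows:
    - [0.01, 0, -0.15, 0]
    - [0.01, 0, -0.35, 0]
    - [0.05, 0.05, -0.5, 0]
    - [0.3, 0.3, -0.5, 0]
    - [0.61, 0.6, -0.5, 0]
    - [0.61, 0.8, -0.5, 0]
    - [0.61, 0.8, -0.5, 0]
    - [0.61, 0.8, -0.5, 0]

```text
time: 12.1
tool_pos: [559.1, -49.4, 162.1]
ee_rot: [-0.022, 3.141, -0.001]
ft_force: [0.9, -0.8, 0.3]
width: 0.1
gripper_force: 0.0
```

```bash
python3 lev.py;python3 go.py 562 -50 112 90.8
```

```text
bar 39 [592.9 -55.1 100.5] [589. -72.  93.] [597. -33. 104.] t 12.15
t 12.15 pos [559.8 -50.3 162.3] yaw 90.75 F [-0.6 -0.  -0.4] w 0.2 MOVE [-0.0219  0.0027  0.5033] twist -0.0005
```

move_arm:
  rows:
    - [0, 0, 0.15, 0]
    - [0, 0, 0.3, 0]
    - [0, 0, 0.45, 0]
    - [0, 0, 0.51, 0]
    - [0, 0, 0.51, 0]

```text
time: 12.57
tool_pos: [558.9, -50.9, 109.0]
ee_rot: [0.017, -3.138, -0.001]
ft_force: [-0.7, 0.2, 0.5]
width: -0.2
gripper_force: 0.0
```

move_arm:
  rows:
    - [-0.04, 0, 0, 0]
    - [-0.08, 0, 0, 0]
    - [-0.12, 0, 0, 0]
    - [-0.16, 0, 0, 0]
    - [-0.18, 0, 0, 0]
    - [-0.18, 0, 0, 0]

```text
time: 13.07
tool_pos: [578.3, -50.0, 111.3]
ee_rot: [-0.019, 3.14, -0.0]
ft_force: [-0.5, 0.8, 0.6]
width: -0.3
gripper_force: 0.0
```

move_arm:
  rows:
    - [-0.01, 0, 0, 0]
    - [-0.02, 0, 0, 0]
    - [-0.03, 0, 0, 0]
    - [-0.03, 0, 0, 0]

```text
time: 13.4
tool_pos: [579.7, -49.9, 110.6]
ee_rot: [0.02, -3.139, -0.0]
ft_force: [-3.4, 0.1, 2.2]
width: 0.1
gripper_force: 1.9
```

move_arm:
  rows:
    - [-0.02, 0, -0.03, 0]
    - [-0.05, 0, -0.06, 0]
    - [-0.08, 0, -0.09, 0]
    - [-0.11, 0, -0.11, 0]
    - [-0.145, 0, -0.13, 0]
    - [-0.18, 0, -0.15, 0]
    - [-0.18, 0, -0.15, 0]

```text
time: 13.98
tool_pos: [596.5, -49.6, 126.4]
ee_rot: [0.02, -3.134, -0.001]
ft_force: [-11.3, -0.9, 7.8]
width: -0.2
gripper_force: 5.8
```

```bash
python3 lev.py;python3 go.py 612 -50 130 90.8
```

```text
bar 71 [599.8 -62.5 117.6] [588. -71. 106.] [614. -47. 131.] t 14.0333
t 14.03 pos [596.3 -49.6 126.3] yaw 90.74 F [-11.1   0.1   8. ] w 0.3 MOVE [-0.1563 -0.006  -0.0384] twist -0.0006
```

move_arm:
  rows:
    - [-0.01, 0, -0.02, 0]
    - [-0.02, 0, -0.04, 0]
    - [-0.03, 0, -0.05, 0]
    - [-0.03, 0, -0.05, 0]

```text
time: 14.37
tool_pos: [600.3, -49.5, 129.4]
ee_rot: [0.019, -3.138, -0.001]
ft_force: [-3.0, -0.3, -2.6]
width: 0.1
gripper_force: 1.5
```

Run:
```python
from meas import *
p,d,i=cap("side")
im=cv2.resize(p[170:260,340:460],(800,600),interpolation=2);cv2.imwrite("pics/lift.png",im[:,:,::-1])
```

```text
(no output)
```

View pics/lift.png

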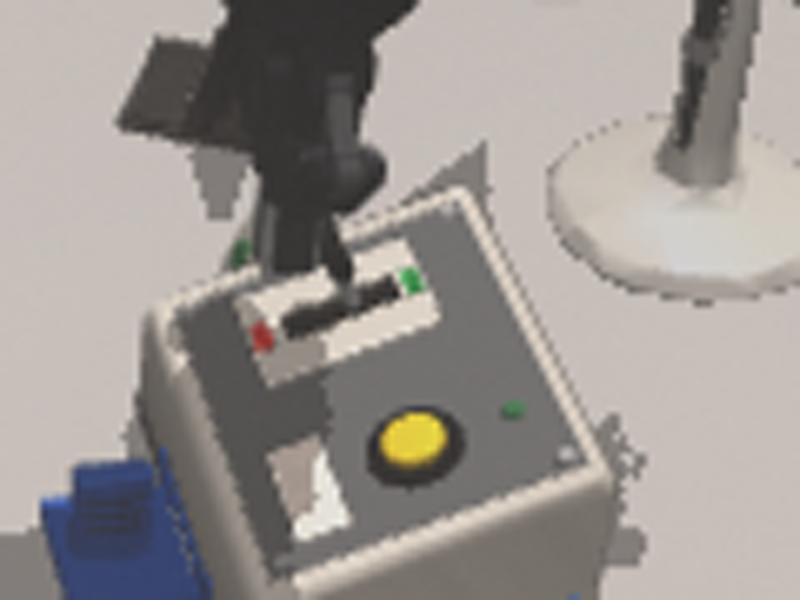

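The picture shows the fingers at (290,230) pushing the bar/stem at (335,250). The lever is about two-thirds up and the card is untouched. Continue through the catch.

move_arm:
  rows:
    - [-0.02, 0, -0.01, 0]
    - [-0.04, 0, -0.017, 0]
    - [-0.06, 0, -0.022, 0]
    - [-0.08, 0, -0.026, 0]
    - [-0.1, 0, -0.03, 0]
    - [-0.1, 0, -0.03, 0]

```text
time: 14.92
tool_pos: [612.5, -49.6, 134.5]
ee_rot: [-0.019, 3.139, -0.0]
ft_force: [-2.3, -0.8, -1.2]
width: -0.1
gripper_force: 1.0
```

move_arm:
  rows:
    - [-0.01, 0, -0.003, 0]
    - [-0.02, 0, -0.005, 0]
    - [-0.03, 0, -0.006, 0]
    - [-0.03, 0, -0.006, 0]

```text
time: 15.25
tool_pos: [614.9, -49.6, 134.8]
ee_rot: [-0.019, 3.141, -0.0]
ft_force: [-2.2, 0.1, 1.2]
width: -0.0
gripper_force: 1.2
```

move_arm:
  rows:
    - [-0.01, 0, 0, 0]
    - [-0.02, 0, 0, 0]
    - [-0.02, 0, 0, 0]

```text
time: 15.5
tool_pos: [617.0, -49.6, 134.9]
ee_rot: [-0.019, 3.14, -0.0]
ft_force: [-3.5, 0.8, 1.7]
width: 0.4
gripper_force: 1.2
```

move_arm:
  rows:
    - [-0.005, 0, 0, 0]
    - [-0.01, 0, 0, 0]
    - [-0.01, 0, 0, 0]

```text
time: 15.75
tool_pos: [617.7, -49.6, 134.5]
ee_rot: [-0.019, 3.141, -0.0]
ft_force: [-2.6, 1.4, 2.1]
width: 0.1
gripper_force: 1.2
```

move_arm:
  rows:
    - [-0.005, 0, 0, 0]
    - [-0.01, 0, 0, 0]
    - [-0.015, 0, 0, 0]
    - [-0.015, 0, 0, 0]

```text
time: 16.08
tool_pos: [618.0, -49.6, 134.4]
ee_rot: [0.02, -3.138, 0.0]
ft_force: [-5.3, -0.6, 5.2]
width: -0.1
gripper_force: 3.2
```

```bash
python3 lev.py
```

```text
bar 71 [622.  -61.5 122.8] [606. -73. 108.] [636. -44. 134.] t 16.1333
```

move_arm:
  rows:
    - [-0.005, 0, 0, 0]
    - [-0.01, 0, -0.005, 0]
    - [-0.015, 0, -0.005, 0]
    - [-0.015, 0, -0.005, 0]

```text
time: 16.47
tool_pos: [618.2, -49.5, 134.4]
ee_rot: [0.02, -3.134, -0.0]
ft_force: [-9.4, -1.4, 5.5]
width: -0.4
gripper_force: 4.9
```

move_arm:
  rows:
    - [0.03, 0, 0, 0]
    - [0.06, 0, 0, 0]
    - [0.1, 0, 0, 0]
    - [0.15, 0, 0, 0]
    - [0.25, 0, 0, 0]
    - [0.4, 0, 0, 0]

```text
time: 16.97
tool_pos: [580.9, -50.1, 135.3]
ee_rot: [-0.019, 3.139, -0.001]
ft_force: [-0.2, -0.2, 0.7]
width: -0.0
gripper_force: 0.0
```

```bash
python3 lev.py
```

```text
bar 73 [604.5 -58.3 121.9] [573. -74. 112.] [629. -35. 134.] t 17.0167
```

Now lift away, clear the view, and check the final state.

move_arm:
  rows:
    - [0.1, 0, -0.2, 0]
    - [0.3, 0, -0.5, 0]
    - [0.6, 0, -0.8, 0]
    - [0.9, 0, -1, 0]
    - [0.9, 0, -1, 0]
    - [0.9, 0, -1, 0]

```text
time: 17.52
tool_pos: [490.7, -51.2, 237.2]
ee_rot: [-0.018, 3.135, -0.003]
ft_force: [0.3, 0.5, 0.3]
width: 0.1
gripper_force: 0.0
```

```bash
python3 lev.py; sleep 0
python3 - <<'E'
from meas import *
p,d,i=cap("side");P=cloud(i,d);hsv=cv2.cvtColor(p,cv2.COLOR_RGB2HSV)
C=P[(P[...,0]>405)&(P[...,0]<556)&(P[...,1]>-135)&(P[...,1]<-45)&(P[...,2]>2)&(P[...,2]<14)&(hsv[...,1]>90)]
print([C[(C[:,1]>a)&(C[:,1]<a+8)][:,0].min().round(1) for a in range(-120,-60,8)])
im=cv2.resize(p[150:330,300:500],(667,600),interpolation=2);cv2.imwrite("pics/fin.png",im[:,:,::-1])
E
```

```text
bar 40 [624.  -54.8 119. ] [621. -73. 112.] [629. -35. 124.] t 17.5667
[np.float64(508.8), np.float64(509.8), np.float64(508.8), np.float64(508.0), np.float64(507.8), np.float64(508.6), np.float64(506.8), np.float64(513.5)]
```

View pics/fin.png

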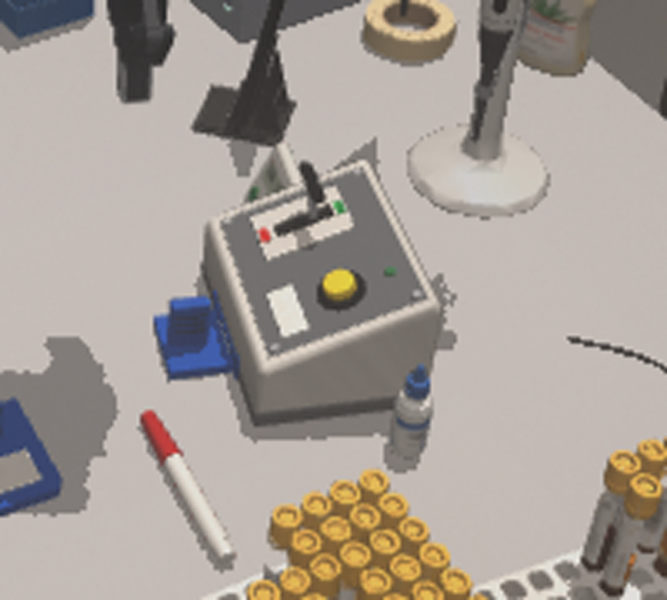

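The picture shows the lever up again with the bar at (313,183), the same place as at the start (x≈624). The card is home at (195,340), and the pen, bottle and timer are undisturbed. Handing in.

```bash
python3 -c "
from workcell import robot
print(robot.sign_off())"
```

```text
the job is handed in; nothing more can be done
None
```

The safety test is done and handed in at about 17.6 s of robot time: the card is fully home in the slot, the button press dropped the lever, and the lever is back up and holding by itself. The timer, bottle and pen look undisturbed in the last picture.

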